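# Pin the pump cover, line up its quarter-turn stud and hold the cover down on its seal

## Robot

A 6-joint arm with a two-finger parallel gripper is mounted at the origin on the work surface. World frame = base frame: x ahead of the robot, y to its left, z up, the work surface at z = 0. Lengths are in m, angles in rad, forces in N, time in s.
With the tool pointing down it reaches from about 0.4 to 0.925 m from the base axis. Payload 3.4 kg.
Tool frame: the origin (TCP) lies midway between the tips of the shut fingers; the grasp point (between the pads) lies 19 mm behind it; z points along the fingers, y is the direction in which the jaws open and shut (so a half turn about z gives the same grasp; the last joint's range is limited). The gripper opens to 85 mm and grips with 20 to 120 N. Pads are 22 mm wide; open, the fingers measure 114 mm over their backs; the gripper's body (76 mm by 85 mm) begins 54 mm behind the grasp point. The pads swing forward as they close: fully open they stand 13 mm farther back than shut.
Start: joints at [-1.345, 0.307, 1.506, -0, 1.328, -0.073], TCP at [0.17, -0.549, 0.231] pointing down, gripper open.
Joint ranges: [-3.12, 3.12], [-1.05, 2.28], [0.14, 2.33], [-1.42, 4.57], [0.1, 2.73], [-2.68, 2.68]. Speed limits (rad/s): [2.57, 2.57, 3.14, 3.14, 3.14, 3.14].

## Interface

Orientations are given as [roll, pitch, yaw] about the fixed x, y, z axes, in that order (R = Rz(yaw) Ry(pitch) Rx(roll)).
In Python, from rig import state, grab_frame, camera_model, close_job gives the robot as it stands.
- The arm moves only by the tool apply_moves, never from a script. Its argument "plan" is a list of rows, each an object of numbers: "dx", "dy", "dz": the shift along the world's x, y, z in mm; "rx", "ry", "rz": the turn, a rotation vector about the world's x, y, z in rad; "jaw": the finger opening in mm, from 0 to 85.4. A call has 1 to 20 rows; each row shifts and turns the commanded pose from where the row before left it; what a row does not reach is not made up. A row lasts 1/10 s, in which the tool goes at most 50 mm and 8.59 degrees, less where a joint would pass 70% of its speed; a pose out of reach is approached as far as the arm can. A call with a gripper value outside its range is refused whole. The fingers move at their own pace and stop on an object; the grip force is fixed at half the most. Time passes only in rows, so rows that do not move let the fingers close. It gives the time, the measured TCP pose, the force and the opening at its end, in the units of the state.
- state(): the state, without advancing time (a new reading comes with each control period).
- grab_frame(name): name is "scene" or "top" or "wrist"; returns the picture (384x512x3 uint8, blue, green, red); there is no depth.
- camera_model(name): a dict with "camera_matrix" (3x3 intrinsics, pixels), "dist" ([k1, k2, p1, p2, k3] as OpenCV has them; the pictures are not rectified), "R" (3x3) and "t" (3): a world point X has camera coordinates R X + t. Camera axes: x right, y down, z forward; pixel columns grow to the right and rows downward; lengths in m; the calibration is good to about 2 mm. A picture is of the moment at which its call begins: read the wrist's pose just before it. camera_model takes no time and is no camera call; for the wrist camera it gives the pose at the moment of the call.
- close_job(): hands the job in, once; it reports no verdict.
The state is a dict: "clock": time; "qpos": joint angles; "qvel": joint speeds; "tau": joint torques, N m; "position": TCP position; "orientation": TCP orientation; "force": force on the tool from outside, world axes, zero at the start; "wrist_torque": the same for the moment, N m; "gripper_width": finger opening in m.
Only numpy, scipy, OpenCV 4.12 (cv2) and the standard library are available. Lean on these libraries where they do the work, as an engineer would, in place of code of your own. Each camera call takes 0.05 s, during which the arm holds its last target. There are 200 camera calls.

## Task

Fit the service cover of the irrigation pump: first take the long headed pin out of the wooden block and push it fully down through the holes of the fork and the cover's tongue until its head seats on the fork. Next, without leaning on the cover, turn the quarter-turn stud until its slotted bar lines up with the two dark ribs on the cover, and only then press the cover fully home on its seal and finish while still holding it pressed down with the fingers. Leave the short bolt in the block.

Things in the scene. Friction and masses are not known exactly. Their poses are not given: they have to be found in the camera images.
- pin_center (a point): Centre (half-way up) of the long steel headed pin, 66 mm long, upright in the wooden block; z axis towards its head. Shaft 10 mm diameter, 36 mm long, chamfered tip; flange (head) 26 mm diameter, 5 mm thick, resting on the block's top; above it a round grip 18 mm diameter, 25 mm tall. The flange's underside is 3 mm above this centre, the grip's top 33 mm above it. 50 to 100 g, loose sliding fit.
- bolt_center (a point): Centre of the short bolt that stays in the block's other hole, 58 mm from the pin: 38 mm long, its head 20 mm diameter and 8 mm tall on the block's top.
- block_top (a point): Middle of the top of the fixed wooden block, 110 x 60 mm (x, y), 42 mm tall; the pin starts in its -x hole, 28 mm from this point, the bolt in the +x hole. It stands left or right of the pump; a potted plant (175 mm tall) stands on the other side.
- fork_mouth (a point): Centre of the upright hole at the top of the steel fork at one end of the fixed grey pump housing, 95 mm above the table; z up, y points from the housing's middle to the fork. Two plates 36 x 36 x 8 mm, holes 11.5 mm, tops 95 and 73 mm high; the cover's tongue (10 mm thick, hole 12 mm, in line) lies between. A post no higher stands at its outer end. With the pin seated its centre is 3 mm below this point.
- stud_grip (a point): Point on the upright turning axis of the quarter-turn stud, inside its grip bar, 20 mm above the cover; x axis along the bar. Steel bar 36 x 12 mm, 26 mm tall, a dark slot along its top, on a disc 38 mm across and 4 mm thick. This point is 16 mm above the disc's top, 10 mm below the bar's top. 185 mm from the fork's hole, towards the pump's -y. Nothing within 80 mm is higher than the bar.
- stud (a joint): Turn of the stud in rad: 0 when the bar lines up with the two ribs (which run along the pump's x axis, across the cover); positive counter-clockwise from above. Range -0.6 to 1.6, starts at 0.6 to 1.4: turn it clockwise to 0. Light friction (0.04 N m), stays where left. A wing under the cover enters its slot in the housing only within about 0.15 rad of 0; otherwise it blocks the cover half-way.
- cover (a joint): Tip-up angle of the cover in rad about its tongue at the fork: 0 fully home on the seal, 0.05 (stud end about 9 mm up) when free. It springs up when let go; at the stud about 4 N starts it down and 8 N holds it home (14 N at cover_flat).
- cover_flat (a point): Bare flat point on the cover's top, on its middle line, 100 mm from the fork's hole, 85 mm from the stud's axis, 85 mm above the table when home. The cover is an aluminium plate 150 x 226 mm, 5 mm thick, along the pump's x and y. It may be pressed here, anywhere between here and the stud, or through the stud.
Not all that is in view belongs to the job. What is shaped like the part that bears pin_center but blue is not meant.

How it is judged:
By the outcome, as a careful person would: the job done as asked, in the order asked, and still so for the second after the job is handed in, while the arm keeps its last pose, push and grip.
It also fails if it takes over 48 s, if anything falls off the work surface, if the arm or the gripper's body presses on something with over 40 N, if the wrist force passes 120 N, or if a joint passes its speed limit or range.

## Working session

There is one attempt and no reset: what is moved stays moved. The work goes in short steps, Python scripts to look and compute and a tool call to move; the robot and the scene stay as the last step left them, time stands still between calls to the robot, and variables do not carry over. Pictures are saved under pics/ and viewed, about 8 in all and at most 12, crops included, and the job is handed in when it is done.

Besides the shell and the picture viewer there is one more tool, called after "Request:" by a JSON object that holds its "method" and its "body", one argument or row to a line. apply_moves: Moves the arm, as the interface text tells. Its arguments: {"type":"object","properties":{"plan":{"type":"array","items":{"type":"object","properties":{"dx":{"type":"number"},"dy":{"type":"number"},"dz":{"type":"number"},"rx":{"type":"number"},"ry":{"type":"number"},"rz":{"type":"number"},"jaw":{"type":"number"}}}}},"required":["plan"]}

```bash
mkdir -p pics; cat > h.py <<'E'
import numpy as np, cv2
from rig import state, grab_frame, camera_model, close_job
def ray(m,px):
    K=np.array(m["camera_matrix"]);d=np.array(m["dist"],float);R=np.array(m["R"]);t=np.array(m["t"]).ravel()
    u=cv2.undistortPoints(np.array([[px]],float),K,d)[0,0]
    return -R.T@t, R.T@np.array([u[0],u[1],1.])
def onz(m,px,z):
    c,d=ray(m,px); return c+d*(z-c[2])/d[2]
def proj(m,X):
    R=np.array(m["R"]);t=np.array(m["t"],float).ravel()
    return cv2.projectPoints(np.array([X],float),cv2.Rodrigues(R)[0],t,np.array(m["camera_matrix"]),np.array(m["dist"],float))[0][0,0]
E
python3 - <<'E'
from h import *
a=grab_frame("scene");b=grab_frame("top")
cv2.imwrite("pics/raw_s.png",a);cv2.imwrite("pics/raw_t.png",b)
cv2.imwrite("pics/s.png",cv2.resize(a,(800,600)));cv2.imwrite("pics/t.png",cv2.resize(b,(800,600)))
for n in("scene","top"):
    m=camera_model(n);print(n,-np.array(m["R"]).T@np.array(m["t"]).ravel(),np.array(m["R"]).round(2).tolist(),m["camera_matrix"])
E
```

```text
scene [ 1.1314862  -0.38681463  0.80978126] [[0.53, 0.85, -0.0], [0.59, -0.37, -0.72], [-0.61, 0.38, -0.7]] [[435.29744318   0.         259.32901537]
 [  0.         435.29744318 188.23980573]
 [  0.           0.           1.        ]]
top [0.40506261 0.0128101  0.97968554] [[-0.03, -1.0, -0.01], [-1.0, 0.03, -0.09], [0.09, 0.01, -1.0]] [[386.03784179   0.         250.31322696]
 [  0.         386.03784179 193.50157502]
 [  0.           0.           1.        ]]
```

View pics/s.png

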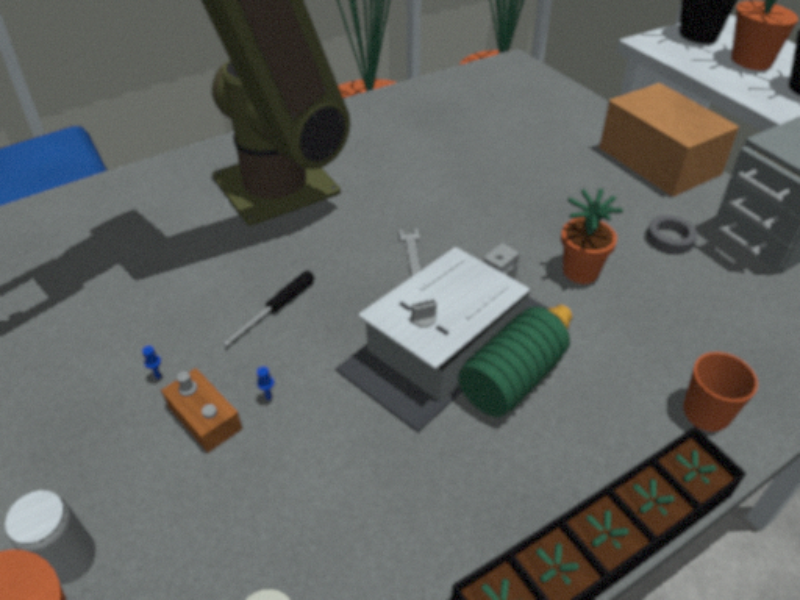

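View pics/t.png

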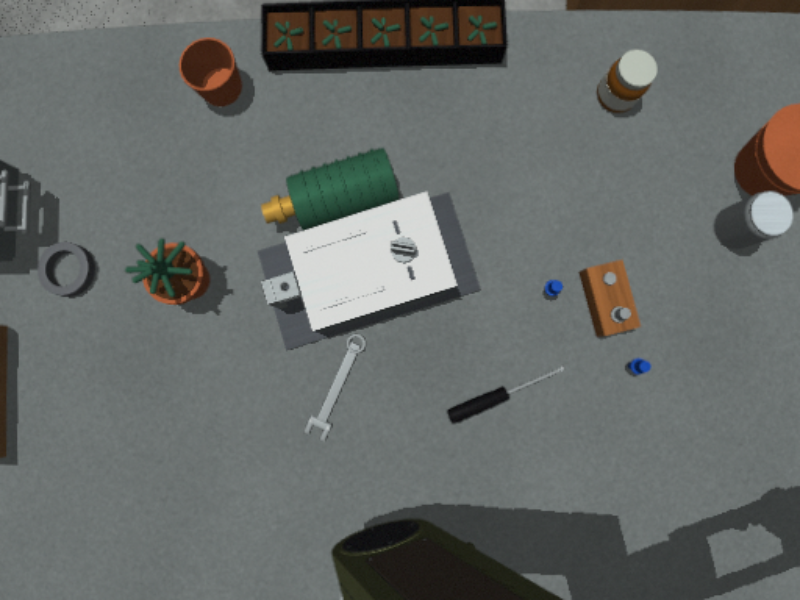

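The scene view shows the block at (200,410), with the grey tall pin at (185,382) and the short bolt at (209,411). It also shows blue lookalikes at (152,358) and (265,380), and the pump with its stud at (422,312) and fork at (502,260).

The top view has the pin at (621,313), bolt at (610,279), fork hole at (284,287), stud at (403,249), and blue decoys at (554,288) and (639,366). Candidates for the pin are the grey tall one, the grey short bolt and the two blue ones. I choose the grey tall one in the block's near (-x) hole.

```bash
python3 - <<'E'
from h import *
a=cv2.imread("pics/raw_s.png");b=cv2.imread("pics/raw_t.png")
mt=camera_model("top");s=.64
P=lambda x,y:(x*s,y*s)
for n,p,z in[("pin",P(623,314),.07),("bolt",P(610,279),.05),("fork",P(285,287),.095),("stud",P(403,246),.123),("rib1",P(396,227),.093),("rib2",P(411,272),.093),("forkend cover c1",P(285,238),.085),("c2",P(312,329),.085),("c3",P(459,284),.092),("c4",P(428,194),.092)]:
    print(n,onz(mt,p,z).round(4))
c1=cv2.resize(b[160:225,360:425],(400,400),interpolation=cv2.INTER_CUBIC)
c2=cv2.resize(b[130:195,225:290],(400,400),interpolation=cv2.INTER_CUBIC)
c3=cv2.resize(b[155:220,155:220],(400,400),interpolation=cv2.INTER_CUBIC)
cv2.imwrite("pics/crop1.png",cv2.resize(np.hstack([c1,c2,c3]),(798,266)))
for k in [(235,256),(256,280),]: pass
E
```

```text
pin [ 0.4554 -0.3318  0.07  ]
bolt [ 0.5119 -0.3221  0.05  ]
fork [0.5089 0.177  0.095 ]
stud [0.5598 0.0008 0.123 ]
rib1 [0.5943 0.01   0.093 ]
rib2 [ 0.5259 -0.0102  0.093 ]
forkend cover c1 [0.5846 0.178  0.085 ]
c2 [0.446  0.1394 0.085 ]
c3 [ 0.506  -0.0808  0.092 ]
c4 [ 0.6435 -0.0396  0.092 ]
```

View pics/crop1.png

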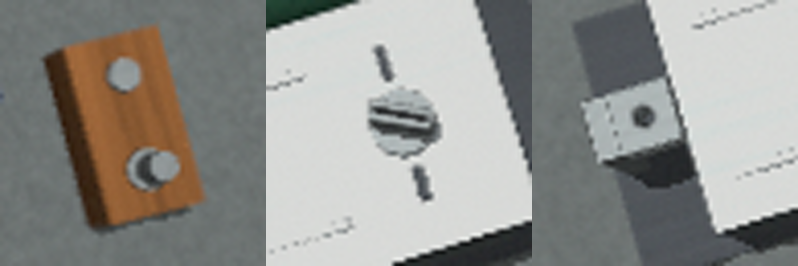

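The close crop confirms the choice: the tall grip-and-flange pin is at the near (-x) hole (crop 1, about (160,168)) and the flat bolt is at (124,73). The bar is about 1 rad off the ribs, and the fork hole is at (644,117).

The spans check out: pin to bolt is 57 mm against 58 given, and fork to stud is 183 mm against 185.

```bash
python3 - <<'E'
from h import *
mt=camera_model("top")
print(state())
m=camera_model("wrist");print(np.round(-np.array(m["R"]).T@np.array(m["t"]).ravel(),3),np.round(m["R"],2).tolist(),np.array(m["camera_matrix"]).round(0).tolist())
for p in[(554,288),(639,366)]:print(onz(mt,(p[0]*.64,p[1]*.64),.05).round(3))
print(onz(mt,(170*.64,265*.64),.15).round(3))
E
```

```text
{'clock': 0.1, 'qpos': array([-1.34450230e+00,  3.07498180e-01,  1.50754995e+00,  2.44208467e-05,
        1.32841222e+00, -7.34975517e-02]), 'qvel': array([-0.00048192, -0.00139548, -0.00310931,  0.00056379,  0.00102592,
        0.00065415]), 'tau': array([ 1.01628557e-03, -4.58526814e+01, -2.52606547e+01,  2.73341904e-06,
        5.59621476e-03, -1.49982026e-05]), 'position': array([ 0.16965334, -0.5487386 ,  0.23047045]), 'orientation': array([-3.13973174e+00, -1.60779655e-04,  2.99785541e-01]), 'force': array([ 1.19061145, -0.01586733,  1.01855193]), 'wrist_torque': array([-0.02517425, -0.01279477, -0.02194468]), 'gripper_width': 0.08518416541219741}
[ 0.244 -0.526  0.374] [[0.3, -0.96, -0.0], [-0.91, -0.28, 0.3], [-0.29, -0.09, -0.95]] [[299.0, 0.0, 258.0], [0.0, 299.0, 194.0], [0.0, 0.0, 1.0]]
[ 0.5   -0.233  0.05 ]
[ 0.375 -0.36   0.05 ]
[0.539 0.33  0.15 ]
```

Request:
{"method": "apply_moves", "body": {
  "plan": [
    {"dx":36,"dy":27,"dz":-9},
    {"dx":36,"dy":27,"dz":-9},
    {"dx":36,"dy":27,"dz":-9},
    {"dx":36,"dy":27,"dz":-9},
    {"dx":36,"dy":27,"dz":-9},
    {"dx":36,"dy":27,"dz":-9},
    {"dx":36,"dy":27,"dz":-9},
    {"dx":34,"dy":28,"dz":-17},
    {},
    {},
    {}
  ]
}}

```text
schema error: expected keys dx, dy, dz, rx, ry, rz, jaw
```

```bash
python3 - <<'E'
from h import *
m=camera_model("wrist");s=state();f=grab_frame("wrist")
cv2.imwrite("pics/w1.png",f)
print(s["position"],s["orientation"],s["clock"])
for X in[(.4554,-.3318,.072),(.512,-.322,.05)]:print(proj(m,X).round(1))
E
```

```text
[ 0.16965334 -0.5487386   0.23047045] [-3.13973174e+00 -1.60779655e-04  2.99785541e-01] 0.1
[ 124.  -174.9]
[ 144.9 -196.8]
```

View pics/w1.png

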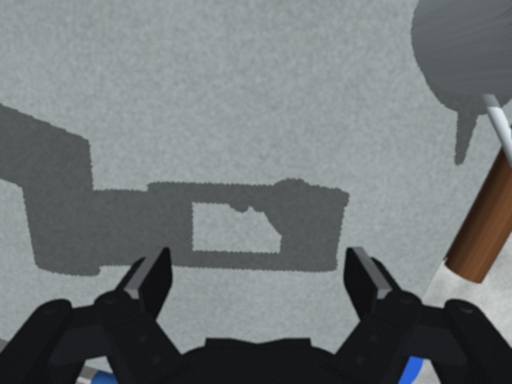

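That wrist picture shows only the floor and the start pose: the move was refused because every key is required in each row. I'll resend it with all keys.

Request:
{"method": "apply_moves", "body": {
  "plan": [
    {"dx":36,"dy":27,"dz":-9,"rx":0,"ry":0,"rz":0,"jaw":85},
    {"dx":36,"dy":27,"dz":-9,"rx":0,"ry":0,"rz":0,"jaw":85},
    {"dx":36,"dy":27,"dz":-9,"rx":0,"ry":0,"rz":0,"jaw":85},
    {"dx":36,"dy":27,"dz":-9,"rx":0,"ry":0,"rz":0,"jaw":85},
    {"dx":36,"dy":27,"dz":-9,"rx":0,"ry":0,"rz":0,"jaw":85},
    {"dx":36,"dy":27,"dz":-9,"rx":0,"ry":0,"rz":0,"jaw":85},
    {"dx":36,"dy":27,"dz":-9,"rx":0,"ry":0,"rz":0,"jaw":85},
    {"dx":34,"dy":28,"dz":-17,"rx":0,"ry":0,"rz":0,"jaw":85},
    {"dx":0,"dy":0,"dz":0,"rx":0,"ry":0,"rz":0,"jaw":85},
    {"dx":0,"dy":0,"dz":0,"rx":0,"ry":0,"rz":0,"jaw":85},
    {"dx":0,"dy":0,"dz":0,"rx":0,"ry":0,"rz":0,"jaw":85}
  ]
}}

```text
clock: 1.25
position: [0.4553, -0.3329, 0.1514]
orientation: [3.141, 0.001, 0.3]
force: [-0.1, 0.3, -0.5]
gripper_width: 0.085
```

```bash
python3 - <<'E'
from h import *
m=camera_model("wrist");s=state();f=grab_frame("wrist")
cv2.imwrite("pics/w2.png",f)
print(s["position"],s["orientation"],s["clock"],s["force"])
for X in[(.4554,-.3318,.072),(.512,-.322,.05)]:print(proj(m,X).round(1))
E
```

```text
[ 0.45526613 -0.33288902  0.15139807] [3.14138242e+00 5.67523197e-04 2.99661609e-01] 1.25 [-0.05055918  0.25248315 -0.4791275 ]
[256.5 202.4]
[265.6 126.5]
```

View pics/w2.png

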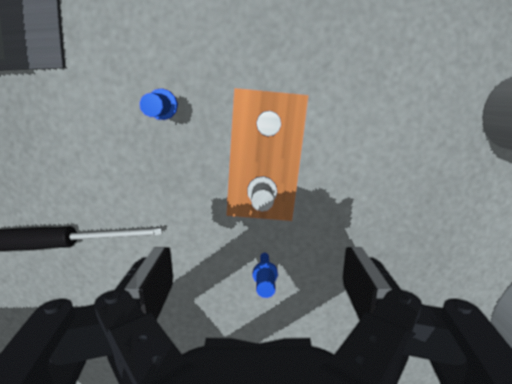

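The pin's grip top is at (261,200) and the bolt at (268,124), both close to the predicted pixels. Blue decoys are at (158,104) and (265,275), clear of the fingers' path.

```bash
python3 - <<'E'
from h import *
m=camera_model("wrist");f=cv2.imread("pics/w2.png")
h=cv2.cvtColor(f,cv2.COLOR_BGR2HSV)
mask=((h[...,1]<60)&(h[...,2]>70)).astype(np.uint8)
for n,(x0,x1,y0,y1),z in[("pin",(246,280,174,212),.072),("bolt",(250,290,106,142),.05)]:
    k=np.zeros_like(mask);k[y0:y1,x0:x1]=mask[y0:y1,x0:x1]
    c=max(cv2.findContours(k,0,2)[0],key=cv2.contourArea);print(n,cv2.boundingRect(c),cv2.minEnclosingCircle(c))
print(onz(m,(261.5,200),.072),onz(m,(268.3,123.7),.05))
b=f[170:216,240:284];cv2.imwrite("pics/x.png",b)
print(h[186:214:2,262].tolist());print(h[199,246:278:2].tolist())
E
```

```text
pin (247, 176, 30, 36) ((262.11871337890625, 193.44964599609375), 17.550865173339844)
bolt (256, 111, 25, 25) ((268.5, 123.0), 12.816105842590332)
[ 0.4582528 -0.3354821  0.072    ] [ 0.51466055 -0.32392751  0.05      ]
[[96, 13, 96], [95, 17, 90], [98, 16, 180], [99, 16, 210], [98, 15, 210], [95, 16, 209], [95, 16, 210], [97, 16, 211], [98, 15, 208], [95, 16, 173], [94, 15, 122], [99, 17, 107], [60, 3, 101], [12, 123, 93]]
[[13, 150, 197], [13, 147, 196], [11, 51, 184], [95, 16, 194], [98, 15, 207], [97, 16, 205], [98, 15, 207], [99, 16, 208], [97, 16, 210], [97, 16, 210], [97, 16, 206], [97, 16, 202], [98, 15, 198], [99, 15, 167], [11, 64, 107], [13, 151, 103]]
```

Request:
{"method": "apply_moves", "body": {
  "plan": [
    {"dx":3,"dy":-2.5,"dz":-20,"rx":0,"ry":0,"rz":0,"jaw":60},
    {"dx":0,"dy":0,"dz":-30,"rx":0,"ry":0,"rz":0,"jaw":60},
    {"dx":0,"dy":0,"dz":-30,"rx":0,"ry":0,"rz":0,"jaw":60},
    {"dx":0,"dy":0,"dz":-15,"rx":0,"ry":0,"rz":0,"jaw":60},
    {"dx":0,"dy":0,"dz":-6,"rx":0,"ry":0,"rz":0,"jaw":60},
    {"dx":0,"dy":0,"dz":0,"rx":0,"ry":0,"rz":0,"jaw":60},
    {"dx":0,"dy":0,"dz":0,"rx":0,"ry":0,"rz":0,"jaw":10},
    {"dx":0,"dy":0,"dz":0,"rx":0,"ry":0,"rz":0,"jaw":10},
    {"dx":0,"dy":0,"dz":0,"rx":0,"ry":0,"rz":0,"jaw":10},
    {"dx":0,"dy":0,"dz":0,"rx":0,"ry":0,"rz":0,"jaw":10},
    {"dx":0,"dy":0,"dz":0,"rx":0,"ry":0,"rz":0,"jaw":10},
    {"dx":0,"dy":0,"dz":0,"rx":0,"ry":0,"rz":0,"jaw":10},
    {"dx":0,"dy":0,"dz":0,"rx":0,"ry":0,"rz":0,"jaw":10}
  ]
}}

```text
clock: 2.6
position: [0.4594, -0.3355, 0.0516]
orientation: [3.139, -0.001, 0.3]
force: [-1.4, 0.5, 5.7]
gripper_width: 0.0154
```

Request:
{"method": "apply_moves", "body": {
  "plan": [
    {"dx":0,"dy":0,"dz":5,"rx":0,"ry":0,"rz":0,"jaw":10},
    {"dx":0,"dy":0,"dz":10,"rx":0,"ry":0,"rz":0,"jaw":10},
    {"dx":0,"dy":0,"dz":20,"rx":0,"ry":0,"rz":0,"jaw":10},
    {"dx":0,"dy":0,"dz":30,"rx":0,"ry":0,"rz":0,"jaw":10},
    {"dx":0,"dy":0,"dz":40,"rx":0,"ry":0,"rz":0,"jaw":10},
    {"dx":0,"dy":0,"dz":45,"rx":0,"ry":0,"rz":0,"jaw":10},
    {"dx":0,"dy":0,"dz":0,"rx":0,"ry":0,"rz":0,"jaw":10},
    {"dx":0,"dy":0,"dz":0,"rx":0,"ry":0,"rz":0,"jaw":10}
  ]
}}

```text
clock: 3.4
position: [0.4595, -0.3353, 0.2024]
orientation: [3.138, -0.002, 0.3]
force: [0.1, 1.2, -1.2]
gripper_width: 0.0154
```

```bash
python3 - <<'E'
from h import *
m=camera_model("wrist");s=state();f=grab_frame("wrist");g=grab_frame("scene")
cv2.imwrite("pics/w3.png",f)
ms=camera_model("scene");p=proj(ms,s["position"]).astype(int);print(s["position"],p)
c=g[max(0,p[1]-50):p[1]+50,max(0,p[0]-50):p[0]+50]
cv2.imwrite("pics/g3.png",np.hstack([f[150:384,100:412],cv2.resize(c,(234,234))]))
E
```

```text
[ 0.4594539  -0.33526802  0.20235474] [102 198]
```

View pics/g3.png

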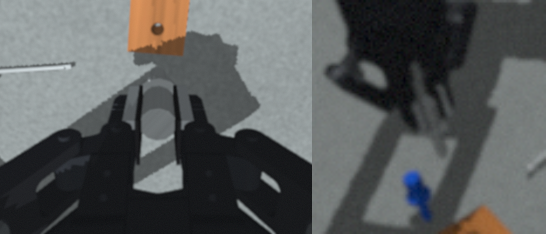

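The pin came out upright between the pads: its flange is at crop (157,115), and the empty hole is at (157,29). I'll carry it over the pump to hover just short of the fork.

Request:
{"method": "apply_moves", "body": {
  "plan": [
    {"dx":0,"dy":30,"dz":0,"rx":0,"ry":0,"rz":0,"jaw":10},
    {"dx":0,"dy":45,"dz":0,"rx":0,"ry":0,"rz":0,"jaw":10},
    {"dx":0,"dy":45,"dz":0,"rx":0,"ry":0,"rz":0,"jaw":10},
    {"dx":0,"dy":45,"dz":0,"rx":0,"ry":0,"rz":0,"jaw":10},
    {"dx":0,"dy":45,"dz":0,"rx":0,"ry":0,"rz":0,"jaw":10},
    {"dx":0,"dy":45,"dz":0,"rx":0,"ry":0,"rz":0,"jaw":10},
    {"dx":0,"dy":45,"dz":0,"rx":0,"ry":0,"rz":0,"jaw":10},
    {"dx":0,"dy":45,"dz":0,"rx":0,"ry":0,"rz":0,"jaw":10},
    {"dx":0,"dy":45,"dz":0,"rx":0,"ry":0,"rz":0,"jaw":10},
    {"dx":5,"dy":45,"dz":0,"rx":0,"ry":0,"rz":0,"jaw":10},
    {"dx":5,"dy":42,"dz":0,"rx":0,"ry":0,"rz":-0.03,"jaw":10},
    {"dx":5,"dy":25,"dz":-15,"rx":0,"ry":0,"rz":0,"jaw":10},
    {"dx":0,"dy":0,"dz":-17,"rx":0,"ry":0,"rz":0,"jaw":10},
    {"dx":0,"dy":0,"dz":0,"rx":0,"ry":0,"rz":0,"jaw":10},
    {"dx":0,"dy":0,"dz":0,"rx":0,"ry":0,"rz":0,"jaw":10},
    {"dx":0,"dy":0,"dz":0,"rx":0,"ry":0,"rz":0,"jaw":10}
  ]
}}

```text
clock: 5.1
position: [0.4737, 0.1666, 0.1683]
orientation: [3.142, 0.001, 0.269]
force: [0.2, 0.5, -1.2]
gripper_width: 0.0157
```

```bash
python3 - <<'E'
from h import *
m=camera_model("wrist");s=state();f=grab_frame("wrist")
import pickle;pickle.dump((m,s),open("w4.pkl","wb"))
cv2.imwrite("pics/w4raw.png",f)
P=s["position"];print(P,s["orientation"])
H=proj(m,(.5105,.175,.095));F=proj(m,P-[0,0,3]);T=proj(m,P-[0.001,0,.044]);print(H,F,T)
cv2.imwrite("pics/w4.png",cv2.resize(f[120:320,160:360],(800,800))[:600] if 0 else cv2.resize(f[130:310,150:390],(800,600),interpolation=cv2.INTER_CUBIC))
E
```

```text
[0.47374613 0.16657924 0.16831049] [3.14151388e+00 5.62466181e-04 2.68944482e-01]
[260.01552675 156.99473862] [257.49921523 108.53209909] [257.40973723 221.33118963]
```

View pics/w4.png

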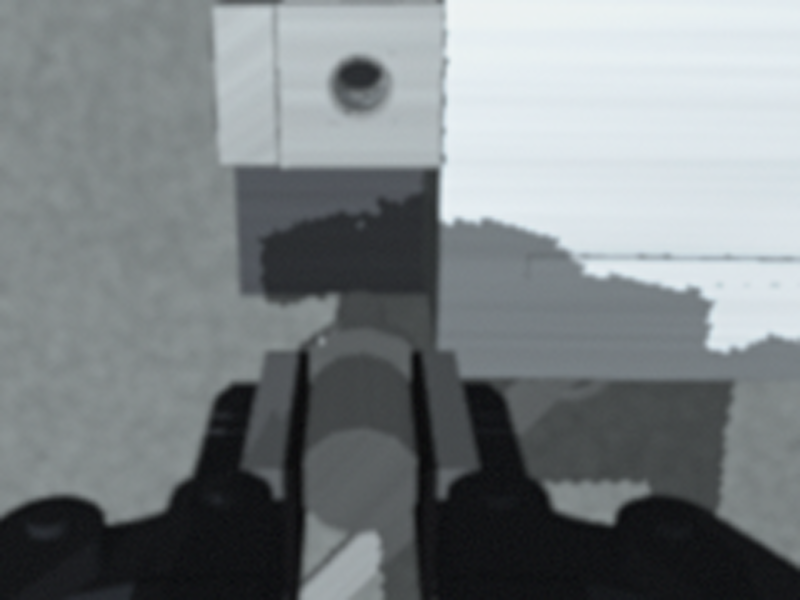

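The view shows the fork hole at crop (361,83), and the grip's top disc in the pads at about (360,481) with the flange's far edge at row 328. The pin is upright and centred in the jaws.

```bash
python3 - <<'E'
from h import *
import pickle;m,s=pickle.load(open("w4.pkl","rb"));P=s["position"]
px=lambda x,y:((x+.5)*.3-.5+150,(y+.5)*.3-.5+130)
f=cv2.imread("pics/w4raw.png",0)
k=(f[140:170,240:278]<165).astype(np.uint8)
c=max(cv2.findContours(k,0,2)[0],key=cv2.contourArea);e=cv2.fitEllipse(c);hp=(e[0][0]+240,e[0][1]+140);print(hp,e[1])
H=onz(m,hp,.095);G=onz(m,px(360,481),P[2]+.0204)
print("hole",H,"onz manual",onz(m,px(361,83),.095))
print("grip top",G,"rel TCP",G-P)
c_,s_=np.cos(.269),np.sin(.269);u=np.array([c_,s_,0])
print("G rel in tool x",(G-P)@u)
for o in(-.003,-.0015,0,.0015): print(o,[((np.array(proj(m,P+u*(o+.013)+[0,0,-.0046])))-[150,130])/.3, (np.array(proj(m,P+u*(o+.009)+[0,0,.0204]))-[150,130])/.3,(np.array(proj(m,P+u*(o-.009)+[0,0,.0204]))-[150,130])/.3])
print("fork edges", [onz(m,px(*q),.095).round(4) for q in((215,4),(218,165),(440,167),(443,4))])
E
```

```text
(257.4859142303467, 155.23592853546143) (18.565340042114258, 18.818111419677734)
hole [0.51126274 0.17713348 0.095     ] onz manual [0.51184136 0.1769408  0.095     ]
grip top [0.47268667 0.16643051 0.18871049] rel TCP [-0.00105946 -0.00014872  0.0204    ]
G rel in tool x -0.0010608824698181646
-0.003 [array([359.59610535, 335.84213777]), array([359.81746601, 436.25862038]), array([359.78283135, 544.33993101])]
-0.0015 [array([359.59776496, 327.36594571]), array([359.82036292, 426.801337  ]), array([359.78570344, 535.7058733 ])]
0 [array([359.59942116, 318.83836655]), array([359.82326029, 417.27300153]), array([359.7885788 , 527.00536142])]
0.0015 [array([359.60107374, 310.25923689]), array([359.82615782, 407.67325717]), array([359.79145724, 518.23799581])]
fork edges [array([0.5201, 0.2118, 0.095 ]), array([0.4854, 0.203 , 0.095 ]), array([0.4982, 0.1547, 0.095 ]), array([0.5331, 0.1645, 0.095 ])]
```

Request:
{"method": "apply_moves", "body": {
  "plan": [
    {"dx":20,"dy":5.5,"dz":0,"rx":0,"ry":0,"rz":0,"jaw":10},
    {"dx":18.9,"dy":5.3,"dz":0,"rx":0,"ry":0,"rz":0,"jaw":10},
    {"dx":0,"dy":0,"dz":-12,"rx":0,"ry":0,"rz":0,"jaw":10},
    {"dx":0,"dy":0,"dz":-10,"rx":0,"ry":0,"rz":0,"jaw":10},
    {"dx":0,"dy":0,"dz":0,"rx":0,"ry":0,"rz":0,"jaw":10},
    {"dx":0,"dy":0,"dz":-3,"rx":0,"ry":0,"rz":0,"jaw":10},
    {"dx":0,"dy":0,"dz":-3,"rx":0,"ry":0,"rz":0,"jaw":10},
    {"dx":0,"dy":0,"dz":-3,"rx":0,"ry":0,"rz":0,"jaw":10},
    {"dx":0,"dy":0,"dz":0,"rx":0,"ry":0,"rz":0,"jaw":10},
    {"dx":0,"dy":0,"dz":0,"rx":0,"ry":0,"rz":0,"jaw":10}
  ]
}}

```text
clock: 6.15
position: [0.5126, 0.178, 0.1374]
orientation: [3.142, -0.0, 0.27]
force: [-0.5, 0.8, -0.6]
gripper_width: 0.0156
```

Request:
{"method": "apply_moves", "body": {
  "plan": [
    {"dx":0,"dy":-0.3,"dz":-4,"rx":0,"ry":0,"rz":0,"jaw":10},
    {"dx":0,"dy":0,"dz":-4,"rx":0,"ry":0,"rz":0,"jaw":10},
    {"dx":0,"dy":0,"dz":-4,"rx":0,"ry":0,"rz":0,"jaw":10},
    {"dx":0,"dy":0,"dz":-4,"rx":0,"ry":0,"rz":0,"jaw":10},
    {"dx":0,"dy":0,"dz":0,"rx":0,"ry":0,"rz":0,"jaw":10},
    {"dx":0,"dy":0,"dz":0,"rx":0,"ry":0,"rz":0,"jaw":10}
  ]
}}

```text
clock: 6.75
position: [0.5126, 0.1776, 0.121]
orientation: [-3.142, 0.0, 0.27]
force: [0.3, -0.0, -0.9]
gripper_width: 0.0158
```

Request:
{"method": "apply_moves", "body": {
  "plan": [
    {"dx":0,"dy":0,"dz":-4,"rx":0,"ry":0,"rz":0,"jaw":10},
    {"dx":0,"dy":0,"dz":-4,"rx":0,"ry":0,"rz":0,"jaw":10},
    {"dx":0,"dy":0,"dz":-4,"rx":0,"ry":0,"rz":0,"jaw":10},
    {"dx":0,"dy":0,"dz":-3,"rx":0,"ry":0,"rz":0,"jaw":10},
    {"dx":0,"dy":0,"dz":-1.5,"rx":0,"ry":0,"rz":0,"jaw":10},
    {"dx":0,"dy":0,"dz":0,"rx":0,"ry":0,"rz":0,"jaw":10},
    {"dx":0,"dy":0,"dz":0,"rx":0,"ry":0,"rz":0,"jaw":10}
  ]
}}

```text
clock: 7.45
position: [0.5127, 0.1777, 0.1047]
orientation: [-3.142, 0.0, 0.27]
force: [-0.6, -0.1, -1.1]
gripper_width: 0.0158
```

Request:
{"method": "apply_moves", "body": {
  "plan": [
    {"dx":0,"dy":0,"dz":-1,"rx":0,"ry":0,"rz":0,"jaw":10},
    {"dx":0,"dy":0,"dz":-1,"rx":0,"ry":0,"rz":0,"jaw":10},
    {"dx":0,"dy":0,"dz":0,"rx":0,"ry":0,"rz":0,"jaw":10},
    {"dx":0,"dy":0,"dz":0,"rx":0,"ry":0,"rz":0,"jaw":10}
  ]
}}

```text
clock: 7.85
position: [0.5127, 0.1777, 0.1046]
orientation: [3.142, -0.001, 0.27]
force: [-3.4, -0.7, 13.1]
gripper_width: 0.0156
```

Request:
{"method": "apply_moves", "body": {
  "plan": [
    {"dx":0,"dy":0,"dz":1.5,"rx":0,"ry":0,"rz":0,"jaw":10},
    {"dx":0,"dy":0,"dz":0,"rx":0,"ry":0,"rz":0,"jaw":60},
    {"dx":0,"dy":0,"dz":0,"rx":0,"ry":0,"rz":0,"jaw":60},
    {"dx":0,"dy":0,"dz":0,"rx":0,"ry":0,"rz":0,"jaw":60},
    {"dx":0,"dy":0,"dz":0,"rx":0,"ry":0,"rz":0,"jaw":60},
    {"dx":0,"dy":0,"dz":15,"rx":0,"ry":0,"rz":0,"jaw":60},
    {"dx":0,"dy":0,"dz":35,"rx":0,"ry":0,"rz":0,"jaw":60},
    {"dx":0,"dy":0,"dz":45,"rx":0,"ry":0,"rz":0,"jaw":60},
    {"dx":8,"dy":-30,"dz":10,"rx":0,"ry":0,"rz":0.139,"jaw":60},
    {"dx":10,"dy":-37,"dz":0,"rx":0,"ry":0,"rz":0.139,"jaw":60},
    {"dx":10,"dy":-37,"dz":0,"rx":0,"ry":0,"rz":0.139,"jaw":60},
    {"dx":10,"dy":-37,"dz":0,"rx":0,"ry":0,"rz":0.139,"jaw":60},
    {"dx":10,"dy":-37,"dz":0,"rx":0,"ry":0,"rz":0.139,"jaw":60},
    {"dx":0,"dy":0,"dz":0,"rx":0,"ry":0,"rz":0.139,"jaw":60},
    {"dx":0,"dy":0,"dz":0,"rx":0,"ry":0,"rz":0.136,"jaw":60},
    {"dx":0,"dy":0,"dz":0,"rx":0,"ry":0,"rz":0,"jaw":60},
    {"dx":0,"dy":0,"dz":0,"rx":0,"ry":0,"rz":0,"jaw":60}
  ]
}}

```text
clock: 9.55
position: [0.5606, -0.0004, 0.2091]
orientation: [-3.141, 0.0, 1.237]
force: [-0.3, 0.8, -0.7]
gripper_width: 0.0602
```

```bash
python3 - <<'E'
from h import *
m=camera_model("wrist");s=state();f=grab_frame("wrist");g=grab_frame("scene");t=grab_frame("top")
import pickle;pickle.dump((m,s),open("w5.pkl","wb"))
cv2.imwrite("pics/w5raw.png",f);P=s["position"];print(P,s["orientation"],s["clock"])
pts={"stud":(.5605,-.0013,.124),"pin":(.5112,.177,.125)}
for k,v in pts.items():print(k,proj(m,v))
p=proj(camera_model("scene"),pts["pin"]).astype(int);c=cv2.resize(g[p[1]-40:p[1]+40,p[0]-40:p[0]+40],(300,300),interpolation=2)
p=proj(camera_model("top"),pts["pin"]).astype(int);d=cv2.resize(t[p[1]-40:p[1]+40,p[0]-40:p[0]+40],(300,300),interpolation=2)
a=cv2.resize(f[:,56:456],(500,480))[:600]
cv2.imwrite("pics/w5.png",np.hstack([cv2.copyMakeBorder(a,0,120,0,0,0),np.vstack([c,d])]))
E
```

```text
[ 5.60581561e-01 -3.56039421e-04  2.09119018e-01] [-3.14124537e+00  7.95326925e-05  1.23656471e+00] 9.55
stud [256.89844487 201.34486494]
pin [106.06436602  -5.44387797]
```

View pics/w5.png

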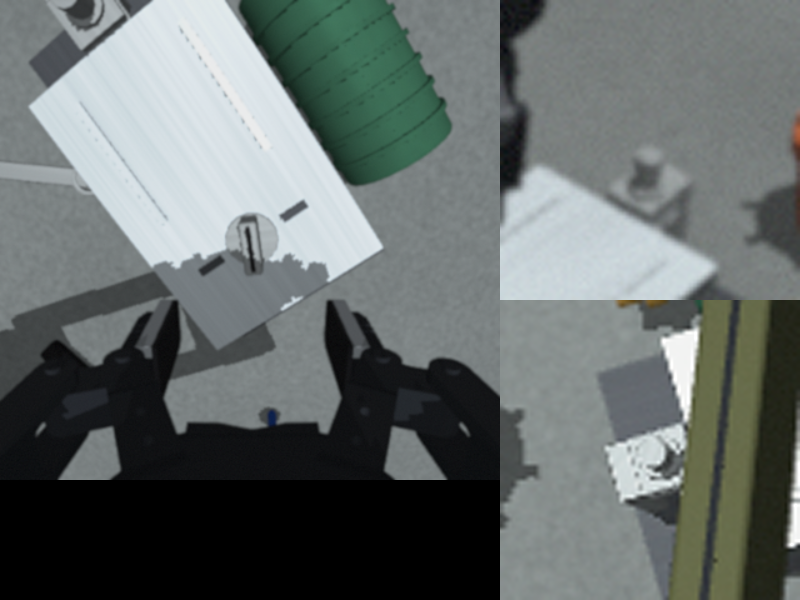

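The pin is fully seated on the fork in both side views, with its flange flat on the plate. In the wrist view the stud's slot runs from about (247,228) to (253,270), and the ribs are at (294,211) and (211,265). I'll compute the angles.

```bash
python3 - <<'E'
from h import *
import pickle;m,s=pickle.load(open("w5.pkl","rb"))
f=cv2.imread("pics/w5raw.png",0)
px=lambda x,y:((x+.5)*.8-.5+56,(y+.5)*.8-.5)
def comp(x0,x1,y0,y1,th):
    k=np.zeros_like(f);k[y0:y1,x0:x1]=(f[y0:y1,x0:x1]<th)
    c=max(cv2.findContours(k,0,1)[0],key=cv2.contourArea);M=np.zeros_like(f);cv2.drawContours(M,[c],-1,1,-1)
    ys,xs=np.nonzero(M*k);return np.c_[xs,ys].astype(float)
r=[]
for b in((276,306,156,182),(214,238,200,222)):
    p=comp(*b,110);q=p.mean(0);r.append(onz(m,q,.0925));print(len(p),q)
d=r[0]-r[1];print("ribs",r,"ang",np.arctan2(d[1],d[0]),np.linalg.norm(d),(r[0]+r[1])/2)
for th in(50,70,90):
    p=comp(244,268,176,222,th);v=cv2.fitLine(p.astype(np.float32),2,0,.01,.01).ravel()
    L=np.ptp(p[:,1])/2;a=onz(m,v[2:]+v[:2]*10,.123);b=onz(m,v[2:]-v[:2]*10,.123);dd=a-b
    print(th,len(p),p.min(0),p.max(0),"ang",np.arctan2(dd[1],dd[0]),"ctr",onz(m,(p.min(0)+p.max(0))/2,.123))
print(np.linalg.norm(onz(m,px(247,228),.123)-onz(m,px(253,270),.123)))
E
```

```text
116 [290.61206897 168.28448276]
187 [224.9144385  212.07486631]
ribs [array([0.59545096, 0.00806441, 0.0925    ]), array([ 0.52528472, -0.01164018,  0.0925    ])] ang 0.27377569635072363 0.07288053682358646 [ 0.56036784 -0.00178788  0.0925    ]
50 74 [253. 183.] [259. 217.] ang -1.7656658506199006 ctr [ 5.60076216e-01 -2.94953442e-04  1.23000000e-01]
70 101 [253. 182.] [260. 217.] ang -1.7658362507216476 ctr [ 5.60599803e-01 -2.43455874e-05  1.23000000e-01]
90 154 [252. 182.] [261. 219.] ang -1.7665356504038445 ctr [ 0.56031834 -0.00083194  0.123     ]
0.028953229047478084
```

The bar lies at 1.376 rad in the world and the ribs at 0.274, so the stud is at about +1.10 rad, within the given range. Its centre is (0.5604, -0.001). I'll lower over it with the tool tilted 0.05 rad to match the tipped-up cover.

Request:
{"method": "apply_moves", "body": {
  "plan": [
    {"dx":0,"dy":-0.7,"dz":-15,"rx":0,"ry":0,"rz":0.139,"jaw":45},
    {"dx":0,"dy":-0.6,"dz":-30,"rx":-0.048,"ry":-0.0135,"rz":0,"jaw":45},
    {"dx":0,"dy":0,"dz":-30,"rx":0,"ry":0,"rz":0,"jaw":45},
    {"dx":0,"dy":0,"dz":-18,"rx":0,"ry":0,"rz":0,"jaw":45},
    {"dx":0,"dy":0,"dz":-10,"rx":0,"ry":0,"rz":0,"jaw":45},
    {"dx":0,"dy":0,"dz":-2,"rx":0,"ry":0,"rz":0,"jaw":45},
    {"dx":0,"dy":0,"dz":0,"rx":0,"ry":0,"rz":0,"jaw":45},
    {"dx":0,"dy":0,"dz":0,"rx":0,"ry":0,"rz":0,"jaw":45}
  ]
}}

```text
clock: 10.5
position: [0.5617, -0.0017, 0.1054]
orientation: [3.117, 0.044, 1.378]
force: [-0.9, -0.5, -0.9]
gripper_width: 0.045
```

Request:
{"method": "apply_moves", "body": {
  "plan": [
    {"dx":-1,"dy":0,"dz":-1,"rx":0,"ry":0,"rz":0,"jaw":30},
    {"dx":0,"dy":0,"dz":0,"rx":0,"ry":0,"rz":0,"jaw":18},
    {"dx":0,"dy":0,"dz":0,"rx":0,"ry":0,"rz":0,"jaw":14},
    {"dx":0,"dy":0,"dz":0,"rx":0,"ry":0,"rz":0,"jaw":8},
    {"dx":0,"dy":0,"dz":0,"rx":0,"ry":0,"rz":0,"jaw":6},
    {"dx":0,"dy":0,"dz":0,"rx":0,"ry":0,"rz":0,"jaw":6},
    {"dx":0,"dy":0,"dz":0,"rx":0,"ry":0,"rz":0,"jaw":6}
  ]
}}

```text
clock: 11.2
position: [0.5596, -0.0017, 0.1035]
orientation: [3.119, 0.045, 1.378]
force: [-1.2, -0.5, 4.3]
gripper_width: 0.0104
```

The grip's swing leaves about 4 N downward on the bar, so I'll relieve that before turning.

Request:
{"method": "apply_moves", "body": {
  "plan": [
    {"dx":0,"dy":0,"dz":1,"rx":0,"ry":0,"rz":0,"jaw":6},
    {"dx":0,"dy":0,"dz":0,"rx":0,"ry":0,"rz":0,"jaw":6},
    {"dx":0,"dy":0,"dz":0,"rx":0,"ry":0,"rz":0,"jaw":6}
  ]
}}

```text
clock: 11.5
position: [0.5596, -0.0017, 0.104]
orientation: [3.12, 0.045, 1.378]
force: [-1.1, -0.1, 0.5]
gripper_width: 0.0105
```

Request:
{"method": "apply_moves", "body": {
  "plan": [
    {"dx":0,"dy":0,"dz":0.3,"rx":0.0015,"ry":-0.005,"rz":-0.11,"jaw":6},
    {"dx":0,"dy":0,"dz":0,"rx":0.0015,"ry":-0.005,"rz":-0.11,"jaw":6},
    {"dx":0,"dy":0,"dz":0,"rx":0.0015,"ry":-0.005,"rz":-0.11,"jaw":6},
    {"dx":0,"dy":0,"dz":0,"rx":0.0015,"ry":-0.005,"rz":-0.11,"jaw":6},
    {"dx":0,"dy":0,"dz":0,"rx":0.0015,"ry":-0.005,"rz":-0.11,"jaw":6},
    {"dx":0,"dy":0,"dz":0,"rx":0,"ry":0,"rz":0,"jaw":6}
  ]
}}

```text
clock: 12.1
position: [0.5591, -0.0014, 0.104]
orientation: [3.102, 0.028, 0.827]
force: [-0.8, 0.9, -1.8]
gripper_width: 0.0106
```

Request:
{"method": "apply_moves", "body": {
  "plan": [
    {"dx":0,"dy":0,"dz":0,"rx":0.0015,"ry":-0.005,"rz":-0.11,"jaw":6},
    {"dx":0,"dy":0,"dz":0,"rx":0.0015,"ry":-0.005,"rz":-0.11,"jaw":6},
    {"dx":0,"dy":0,"dz":0,"rx":0.0015,"ry":-0.005,"rz":-0.11,"jaw":6},
    {"dx":0,"dy":0,"dz":0,"rx":0.0015,"ry":-0.005,"rz":-0.11,"jaw":6},
    {"dx":0,"dy":0,"dz":0,"rx":0.0015,"ry":-0.005,"rz":-0.11,"jaw":6},
    {"dx":0,"dy":0,"dz":0,"rx":0,"ry":0,"rz":0,"jaw":6},
    {"dx":0,"dy":0,"dz":0,"rx":0,"ry":0,"rz":0,"jaw":6}
  ]
}}

```text
clock: 12.8
position: [0.5588, -0.001, 0.104]
orientation: [3.095, 0.004, 0.281]
force: [-1.2, 3.9, -2.8]
gripper_width: 0.0106
```

```bash
python3 - <<'E'
from h import *
m=camera_model("wrist");s=state();f=grab_frame("wrist");g=grab_frame("scene")
print(s["position"],s["orientation"],s["force"],s["wrist_torque"])
p=proj(camera_model("scene"),(.5604,-.001,.11)).astype(int)
cv2.imwrite("pics/w6.png",np.hstack([cv2.resize(f[130:330,156:356],(400,400)),cv2.resize(g[p[1]-50:p[1]+50,p[0]-50:p[0]+50],(400,400))]))
E
```

```text
[ 0.55878587 -0.00103979  0.10400581] [3.09533286 0.00361679 0.28127538] [-1.24726636  3.8572589  -2.75481545] [ 0.50953407  0.19558677 -0.01440364]
```

View pics/w6.png

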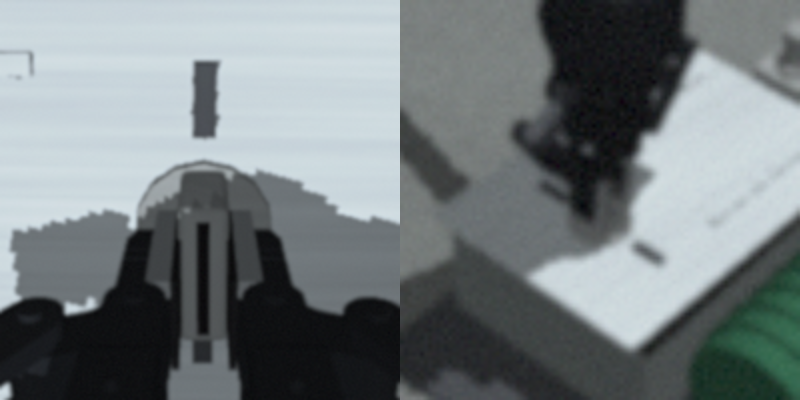

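The slot lines up with both ribs: slot at column 203, ribs at 205 and 202. Now I'll press the cover down along its arc, tilting back as it goes.

Request:
{"method": "apply_moves", "body": {
  "plan": [
    {"dx":0,"dy":0,"dz":-2,"rx":0.0096,"ry":0.0027,"rz":0,"jaw":6},
    {"dx":0,"dy":0,"dz":-2,"rx":0.0096,"ry":0.0027,"rz":0,"jaw":6},
    {"dx":0,"dy":0,"dz":-2,"rx":0.0096,"ry":0.0027,"rz":0,"jaw":6},
    {"dx":0,"dy":0,"dz":-2,"rx":0.0096,"ry":0.0027,"rz":0,"jaw":6},
    {"dx":0,"dy":0,"dz":-1.5,"rx":0.0096,"ry":0.0027,"rz":0,"jaw":6},
    {"dx":0,"dy":0,"dz":0,"rx":0,"ry":0,"rz":0,"jaw":6},
    {"dx":0,"dy":0,"dz":0,"rx":0,"ry":0,"rz":0,"jaw":6}
  ]
}}

```text
clock: 13.6
position: [0.5591, -0.0019, 0.0958]
orientation: [-3.139, 0.003, 0.279]
force: [-5.1, 3.4, 5.0]
gripper_width: 0.0107
```

Request:
{"method": "apply_moves", "body": {
  "plan": [
    {"dx":0,"dy":0,"dz":-1,"rx":0,"ry":0,"rz":0,"jaw":6},
    {"dx":0,"dy":0,"dz":-1,"rx":0,"ry":0,"rz":0,"jaw":6},
    {"dx":0,"dy":0,"dz":0,"rx":0,"ry":0,"rz":0,"jaw":6},
    {"dx":0,"dy":0,"dz":0,"rx":0,"ry":0,"rz":0,"jaw":6}
  ]
}}

```text
clock: 14.0
position: [0.5591, -0.0019, 0.0945]
orientation: [-3.14, 0.002, 0.279]
force: [-6.2, 1.2, 9.6]
gripper_width: 0.0106
```

Request:
{"method": "apply_moves", "body": {
  "plan": [
    {"dx":0,"dy":0,"dz":-1,"rx":0,"ry":0,"rz":0,"jaw":6},
    {"dx":0,"dy":0,"dz":-1,"rx":0,"ry":0,"rz":0,"jaw":6},
    {"dx":0,"dy":0,"dz":0,"rx":0,"ry":0,"rz":0,"jaw":6},
    {"dx":0,"dy":0,"dz":0,"rx":0,"ry":0,"rz":0,"jaw":6}
  ]
}}

```text
clock: 14.4
position: [0.5592, -0.002, 0.0941]
orientation: [-3.14, 0.001, 0.279]
force: [-9.0, 2.1, 20.8]
gripper_width: 0.0108
```

Request:
{"method": "apply_moves", "body": {
  "plan": [
    {"dx":0,"dy":0,"dz":-0.5,"rx":0,"ry":0,"rz":0,"jaw":6},
    {"dx":0,"dy":0,"dz":0,"rx":0,"ry":0,"rz":0,"jaw":6},
    {"dx":0,"dy":0,"dz":0,"rx":0,"ry":0,"rz":0,"jaw":6},
    {"dx":0,"dy":0,"dz":0,"rx":0,"ry":0,"rz":0,"jaw":6},
    {"dx":0,"dy":0,"dz":0,"rx":0,"ry":0,"rz":0,"jaw":6},
    {"dx":0,"dy":0,"dz":0,"rx":0,"ry":0,"rz":0,"jaw":6},
    {"dx":0,"dy":0,"dz":0,"rx":0,"ry":0,"rz":0,"jaw":6}
  ]
}}

```text
clock: 15.1
position: [0.5592, -0.002, 0.094]
orientation: [-3.14, 0.001, 0.279]
force: [-9.6, 2.1, 22.2]
gripper_width: 0.0105
```

```bash
python3 - <<'E'
from h import *
f=grab_frame("wrist");g=grab_frame("scene");print(state()["position"],state()["force"],state()["wrist_torque"])
p=proj(camera_model("scene"),(.53,.05,.1)).astype(int)
cv2.imwrite("pics/w7.png",np.hstack([cv2.resize(f[130:330,156:356],(400,400)),cv2.resize(g[p[1]-70:p[1]+70,p[0]-70:p[0]+70],(400,400))]))
E
```

```text
[ 0.55918122 -0.00197835  0.09397927] [-9.51303609  1.99200201 23.71464033] [0.4000382  1.65039078 0.03272238]
```

View pics/w7.png

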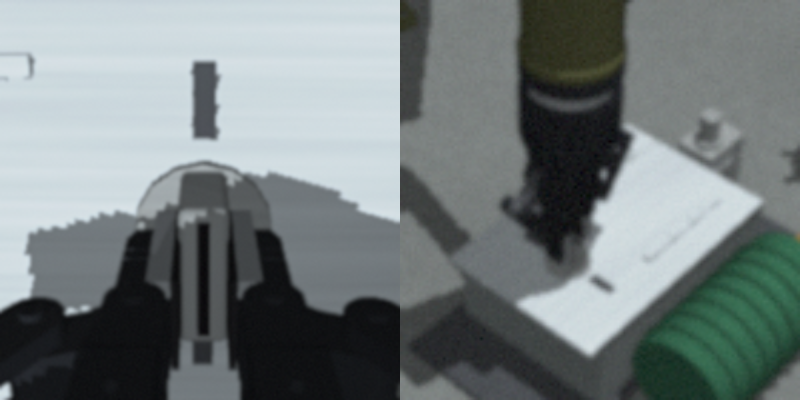

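In this view the cover has moved down with the grip without slipping: slot, disc and rib sit at the same pixels as before. The slot is in line, the pin is still seated, and the push holds at about 22 N.

```bash
python3 -c "from rig import close_job;print(close_job())"
```

```text
the job is handed in; nothing more can be done
None
```

The pump cover is fitted and the job is handed in at about 15 s of the 48 s allowed. No verdict was reported.

- **Pin:** I took the grey headed pin from the block's near hole and pushed it down through the fork and tongue. It met a firm stop at the expected height, with about 13 N. Two later views showed its head flat on the fork. The short bolt stayed in the block.
- **Stud:** I turned it about 1.10 rad clockwise with almost no load on the cover. The last wrist picture shows the slot in line with both ribs, to within about 0.02 rad.
- **Cover:** I pressed it down through the stud. The tool sank 10 mm onto a stiff stop and still holds it with about 22 N.

Three things did not go cleanly:

- **First move:** it was refused for missing keys, and nothing moved.
- **Gripping the stud:** closing the fingers briefly put about 4 to 5 N down on the bar. I relieved it before turning.
- **Sideways force:** about 9.5 N remained at the end. I left it, as the pose was steady.

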